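# Refill the dishwasher-tablet dispenser

## Task

Refill the dishwasher-tablet dispenser: take the long strip of four tablets, set it upright in the dispenser's channel so that its one end pushes the spring follower back and its other end drops down behind the front lip, flat on the floor, and let go of it. Then slide the dispenser's cover fully shut over it. Leave the part-used strip of two tablets and the other kitchen things where they are.

Things in the scene. Friction and masses are not known exactly. Their poses are not given: they have to be found in the camera images.
- strip_center (a point): centre (23 mm above its underside) of the long loose strip: four white tablets in a brown card tray, a block 100 mm long (x axis), 28 wide (y), 46 high (z), 0.1 to 0.21 kg, standing upright on the worktop left of the dispenser; both ends alike. Grasp it across its width; held by its upper half it keeps the fingers above the channel's side walls
- part_strip_center (a point): centre (23 mm above its underside) of the part-used strip, of the same make but with two tablets, 50 mm long, 28 mm wide, 46 mm high; it stays where it is
- seat (a point): point fixed to the dispenser: where the strip's centre is when it is loaded with its front end against the lip; 29 mm above the worktop, 23 mm above the channel's floor. x axis along the channel toward the lip, y across it, z up. The lip is a bar across the front, 8 mm thick, inner face at x = +50 mm, top 14 mm above the floor
- dispenser: metal dispenser fixed to the worktop, origin 29 mm below the seat point, same axes. Floor plate 6 mm thick, 62 wide. Channel 35 mm wide between walls 6 mm thick, 20 mm above the floor; no walls from x = -32 to +32 mm, which leaves room for fingers. Behind x = -90 mm the walls are 48 mm above the floor and carry the cover; the plate ends at x = -142 mm
- follower (a joint): how far the black spring follower is pushed back, m: 0 at rest (face 70 mm behind the lip), 0.030 with the long strip loaded, at most 0.048. The spring pushes it toward the lip with 2.8 N at rest, 5.2 N when loaded, so a strip let go of a few mm behind the lip is pushed up against it
- follower_face (a point): centre of the follower's upright front face, level with the seat point; the follower is a black block 30 mm wide, from 1 to 44 mm above the floor, 22 mm long. A strip carried above the lip's height still meets its face and can push it back
- cover (a joint): how far the cover is drawn back, m: 0 shut (a stop), 0.12 fully back; starts at 0.105 to 0.12. Slides toward +x of the seat frame to shut, about 1.5 N of friction, stays where left. Plate 115 x 51 mm, underside 50 mm and top 54 mm above the floor, 4 mm above a seated strip; it cannot pass a strip that is not down. Shut, its front edge is at x = +25 mm of the seat
- cover_knob (a point): point to grasp on the cover's black round knob: on its axis, 24 mm above the cover's top; the knob is 28 mm in diameter in its upper 24 mm and its top is 36 mm above the cover's top. Its axis is upright, 22 mm behind the cover's front edge; with the cover shut it is at x = +3 mm in the seat frame
- opener: flat metal bottle opener, 100 x 54 x 17 mm, lying flat in front of the toaster oven; origin at its underside
- ramekin: white ramekin, 90 mm across, 30 mm high; origin at the centre of its underside
- spice_jar: spice jar with a white cap, 47 mm across, 98 mm high; origin at the centre of its underside
- mug: small striped mug, 65 mm across, 50 mm high, with a handle; origin at its underside
- tin: food tin, 57 mm across, 72 mm high; origin at the centre of its underside
- strip: the long strip as a body; origin at the centre of its underside, axes as for its centre point
There are look-alikes about, which are no part of the job. What is shaped like the strip but black or red is not meant.

How it is judged:
By the outcome, as a careful person would: the job done as asked, in the order asked, and still so for the second after the job is handed in, with the robot touching nothing.
It also fails if it takes over 48 s, if anything falls off the work surface, if the arm or the gripper's body presses on something with over 40 N, if the wrist force passes 120 N, or if a joint passes its speed limit or range.

## Robot

A 7-joint arm with a two-finger parallel gripper is mounted at the origin on a cart in front of the work surface, level with it; the furniture and walls round the work are solid. World frame = base frame: x ahead of the robot, y to its left, z up, the work surface at z = 0. Lengths are in m, angles in rad, forces in N, time in s.
With the tool pointing down it reaches from about 0.425 to 0.925 m from the base axis. Payload 6.8 kg.
Tool frame: the origin (TCP) lies midway between the tips of the shut fingers; the grasp point (between the pads) lies 19 mm behind it; z points along the fingers, y is the line along which they close (so a half turn about z gives the same grasp; the last joint's range is limited). The gripper opens to 85 mm and grips with 20 to 120 N. Pads are 22 mm wide; open, the fingers measure 114 mm over their backs; the gripper's body (76 mm by 85 mm) begins 54 mm behind the grasp point. The pads swing forward as they close: fully open they stand 13 mm farther back than shut.
Start: joints at [-1.268, 0.477, 0.022, 1.555, -0.011, 1.109, -0.083], TCP at [0.27, 0.619, 0.231] pointing down, gripper open.
Joint ranges: [-2.96, 2.96], [-0.34, 2.1], [-1.41, 1.46], [0.24, 2.44], [-1.37, 4.51], [0.17, 1.92], [-2.96, 2.96]. Speed limits (rad/s): [2.39, 2.39, 3.14, 3.14, 3.14, 3.14, 3.14].

## Interface

Orientations are given as a rotation vector (axis times angle).
In Python, from bench import r gives the robot as it stands. The module is installed in compiled form; this text tells all that it offers.
- The arm moves only by the tool apply_moves, never from a script. Its argument "rows" is a list of rows, each a list of 6 numbers: the shift along the tool's x, y, z scaled (see below), then the turn, a rotation vector about the tool's x, y, z scaled (see below). A call has 1 to 5 rows; each row is the pose to reach, as a shift and turn from the pose commanded when the call began, along the tool's axes at that moment; what a row does not reach only later rows make up. The controller multiplies each number of a shift by 0.25 m and each number of a turn by 90 degrees. A row lasts 1/8 s, in which the tool goes at most 62.5 mm and 10.7 degrees, less where a joint would pass 70% of its speed; a pose out of reach is approached as far as the arm can. A call with a number of a shift or a turn outside -1 to 1 is refused whole. A call with a gripper value outside its range is refused whole. "claw" is the opening, from 0 (shut) to 1 (fully open), set as the call begins (left out, the last holds). The fingers move at their own pace and stop on an object; "newtons" is the grip in N (left out, the last holds). Time passes only in rows, so rows that repeat a pose let the fingers close. It gives the time, the measured TCP pose, the force, the opening and the grip force at its end, in the units of the state.
- r.get_obs(): the state, without advancing time (a new reading comes with each control period).
- r.grab_frame(name): name is "side" or "top"; returns a dict with "pixels" (420x560x3 uint8, red, green, blue), "intrinsics" (3x3 intrinsics, pixels), "eye" and "attitude" of the camera in the world. Camera axes: x right, y up, looking along -z (the intrinsics and any distortion apply to the point x, -y, -z); pixel columns grow to the right and rows downward; lengths in m; the calibration is good to about 2 mm. A picture is of the moment at which its call begins. There is no depth.
- r.hand_in(): hands the job in; it is judged then, once.
Trained networks look in a picture, given as the dict that the camera call returned (one of the last four; its "shot" number tells which), for a name from the list of things; names that differ only in an ending like _2 or _b are one class to them, and where a whole thing is asked for, a point or a joint stands for the part that bears it (a point fixed in the world has none). Each returns a list of dicts, best first, with "conf" (0 to 1); they miss things now and then, are a little off and sometimes report something else, mostly with a low value. They report only what shows in the picture. A call takes as long as a camera call. They do not tell look-alikes from the thing itself.
- r.search_frame(picture, thing): "rect" ([left, top, width, height] in pixels, round what is visible of it).
- r.outline_of(picture, thing): "pixels" (420x560 bool, what is visible of it) and "rect" ([left, top, width, height] in pixels, round what is visible of it).
- r.landmark_of(picture, thing): "point" ([column, row] in pixels: a listed point, or the origin of a listed thing).
The state is a dict: "clock": time; "joints": joint angles; "qvel": joint speeds; "tau": joint torques, N m; "tcp_pos": TCP position; "orientation": TCP orientation; "contact_force": force on the tool from outside, world axes, zero at the start; "moment": the same for the moment, N m; "grip_width": finger opening in m; "gripper_force": force on a finger pad.
Only numpy, scipy, OpenCV 4.12 (cv2) and the standard library are available. Lean on these libraries where they do the work, as an engineer would, in place of code of your own. Each camera call takes 0.05 s, during which the arm holds its last target. There are 200 camera calls.

## Working session

There is one attempt and no reset: what is moved stays moved. The work goes in short steps, Python scripts to look and compute and a tool call to move; the robot and the scene stay as the last step left them, time stands still between calls to the robot, and variables do not carry over. Pictures are saved under pics/ and viewed, at most 10 in all, crops included, and the job is handed in when it is done.

Besides the shell and the picture viewer there is one more tool, called after "Emit:" as a command line: name --pt "numbers of a row" for each row, then --argument value for the rest. apply_moves: Moves the arm, as the interface text tells. Its arguments: {"type":"object","properties":{"rows":{"type":"array","items":{"type":"array","items":{"type":"number"}}},"claw":{"type":"number"},"newtons":{"type":"number"}},"required":["rows"]}

```bash
mkdir -p pics
cat > h.py <<'E'
import numpy as np, cv2
from scipy.spatial.transform import Rotation as R
from bench import r
def ray(f,p):
    K=np.array(f["intrinsics"]);A=np.array(f["attitude"])
    A=A if A.shape==(3,3) else (R.from_rotvec(A).as_matrix() if A.size==3 else R.from_quat(A).as_matrix())
    d=np.linalg.inv(K)@np.array([p[0],p[1],1.]); return np.array(f["eye"]),A@np.array([d[0],-d[1],-d[2]])
def atz(f,p,z):
    e,d=ray(f,p); return e+d*(z-e[2])/d[2]
def save(f,n,crop=None,s=1):
    im=f["pixels"][:,:,::-1]
    if crop: x,y,w,h=crop; im=im[y:y+h,x:x+w]
    cv2.imwrite("pics/"+n,cv2.resize(im,None,fx=s,fy=s,interpolation=cv2.INTER_CUBIC))
def tri(fa,pa,fb,pb):
    ea,da=ray(fa,pa);eb,db=ray(fb,pb)
    da/=np.linalg.norm(da);db/=np.linalg.norm(db)
    s=np.linalg.lstsq(np.c_[da,-db],eb-ea,rcond=None)[0]
    a=ea+s[0]*da;b=eb+s[1]*db; return (a+b)/2,np.linalg.norm(a-b)
E
python3 - <<'E'
from h import *
np.set_printoptions(precision=4,suppress=True)
o=r.get_obs();print({k:np.round(o[k],4) for k in o})
F={n:r.grab_frame(n) for n in("side","top")}
for n,f in F.items():
    print(n,f.keys(),f["eye"],f["attitude"],f["intrinsics"]); save(f,n+"0.png",None,1.4)
H={"strip_center":.023,"part_strip_center":.023,"seat":.029,"follower_face":.029,"cover_knob":.084,"dispenser":0,"opener":0,"ramekin":0,"spice_jar":0,"mug":0,"tin":0}
for t,z in H.items():
  for n,f in F.items():
    for d in r.landmark_of(f,t)[:4]: print(t,n,np.round(d["point"],1),round(d["conf"],2),atz(f,d["point"],z))
E
```

```text
{'clock': np.float64(0.0), 'joints': array([-1.2681,  0.4778,  0.0223,  1.5564, -0.0115,  1.1093, -0.0831]), 'qvel': array([-0.0002,  0.0003, -0.0002, -0.0015,  0.0016, -0.0016, -0.0003]), 'tau': array([ -0.0005, -59.6459,   1.6077, -28.1191,   0.0125,   0.0096,
        -0.    ]), 'tcp_pos': array([0.2693, 0.6183, 0.2303]), 'orientation': array([-0.6406, -3.0753,  0.0029]), 'contact_force': array([ 0.5583, -0.206 , -0.8475]), 'moment': array([-0.0355,  0.0041, -0.0181]), 'gripper_force': np.float64(0.0), 'grip_width': np.float64(0.0853)}
side dict_keys(['pixels', 'intrinsics', 'eye', 'attitude', 'shot']) [ 0.3909 -0.4176  0.6797] [ 0.8479 -0.0605 -0.1124] [[417.1359   0.     277.2825]
 [  0.     417.1359 220.0452]
 [  0.       0.       1.    ]]
top dict_keys(['pixels', 'intrinsics', 'eye', 'attitude', 'shot']) [0.3782 0.2678 1.3687] [ 0.0454 -0.0781 -1.5511] [[454.0508   0.     284.082 ]
 [  0.     454.0508 213.8873]
 [  0.       0.       1.    ]]
strip_center side [257.3 160.9] 0.83 [0.4636 0.5817 0.023 ]
strip_center side [260.  222.9] 0.75 [0.4467 0.3173 0.023 ]
strip_center side 
[... 828 characters left out ...]
 [416.2 224.6] 0.81 [ 0.4568 -0.1354  0.084 ]
dispenser side [282.9 362.1] 0.69 [ 0.4548 -0.0322  0.    ]
dispenser top [372.4 221.9] 0.79 [ 0.4676 -0.0281  0.    ]
opener side [340.3 319. ] 0.58 [0.5779 0.0454 0.    ]
ramekin side [227.7 195.7] 0.92 [0.374  0.4601 0.    ]
ramekin top [211.8 247.8] 0.95 [0.3805 0.455  0.    ]
spice_jar side [331.1 238.1] 0.81 [0.61   0.2704 0.    ]
spice_jar top [275.5 176. ] 0.76 [0.6018 0.2684 0.    ]
mug top [202.2 184.4] 0.79 [0.5714 0.4897 0.    ]
mug top [372.3 223. ] 0.41 [ 0.4642 -0.0278  0.    ]
tin side [335.1 273.1] 0.65 [ 0.5947  0.1624 -0.    ]
tin top [308.7 176.8] 0.82 [0.6015 0.1672 0.    ]
tin top [376.7 224.5] 0.44 [ 0.4599 -0.0412  0.    ]
```

View pics/side0.png

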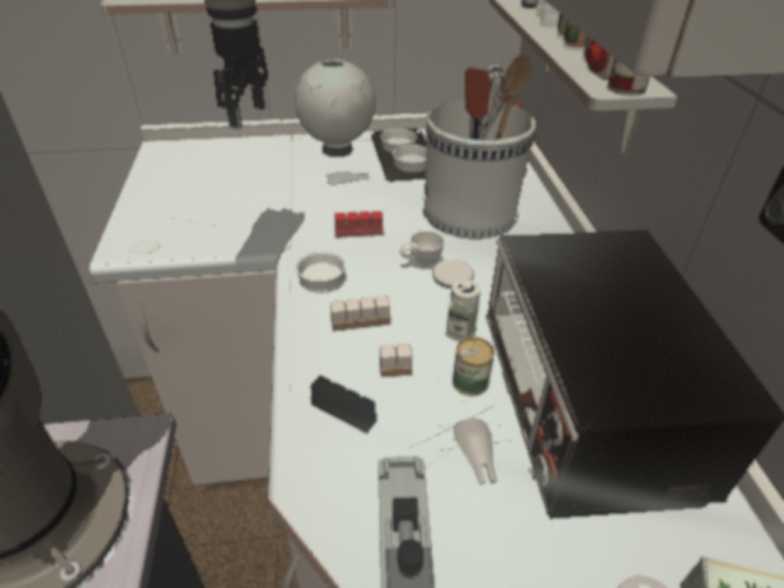

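View pics/top0.png

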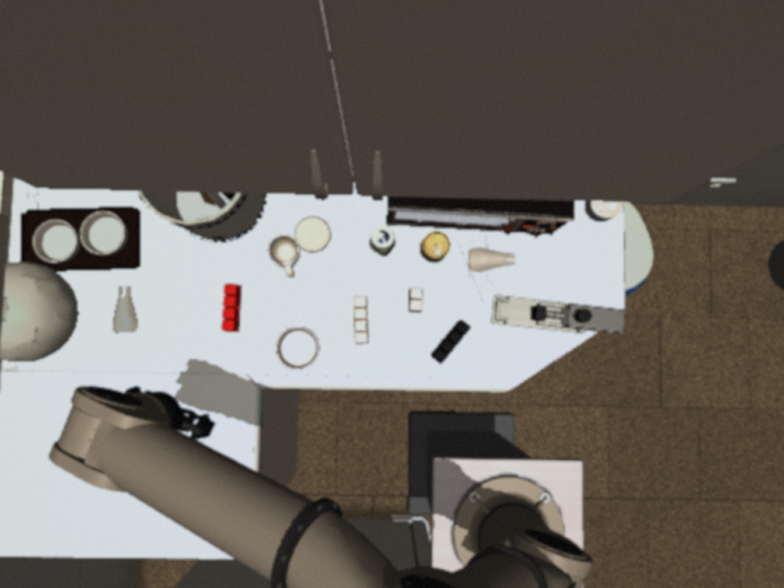

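The top view shows three strip-like blocks: white (258,229), red (165,219) and black (321,244). White on brown card, four tablets, fits the long strip. The white two-tablet block (296,212) is the part-used strip. The dispenser is at (350–445, 223), with its lip to the left (+y) and its cover to the right. I'll confirm with a crop and refine the numbers.

Run:
```python
from h import *
np.set_printoptions(precision=4,suppress=True)
T=r.grab_frame("top");S=r.grab_frame("side")
a=cv2.resize(T["pixels"][200:260,240:460],None,fx=3.6,fy=3.6,interpolation=cv2.INTER_CUBIC)
b=cv2.resize(S["pixels"][200:250,215:325],None,fx=3.6,fy=3.6,interpolation=cv2.INTER_CUBIC)
c=cv2.resize(S["pixels"][322:420,215:325],None,fx=3.6,fy=3.6,interpolation=cv2.INTER_CUBIC)
im=np.zeros((216+355,792,3),np.uint8); im[:216]=a[:, :792]; im[216:216+180,:396]=b; im[216:216+352,396:]=c[:352]
cv2.imwrite("pics/crop1.png",im[:,:,::-1])
for n,f in(("top",T),("side",S)):
  for t in("strip","dispenser","cover","follower"):
    for d in r.outline_of(f,t)[:4]:
      m=d["pixels"].astype(np.uint8); p=cv2.findNonZero(m)
      box=cv2.boxPoints(cv2.minAreaRect(p)); print(n,t,round(d["conf"],2),m.sum(),d["rect"],box.round(1).tolist())
      if n=="top":
        z={"strip":.046,"dispenser":.026,"cover":.06,"follower":.05}[t]
        print("   ",np.array([atz(f,q,z)[:2] for q in box]).round(4).tolist())
P={}
for t in("strip_center","seat","follower_face","cover_knob","part_strip_center"):
  q=[r.landmark_of(T,t),r.landmark_of(S,t)]
  for u in q[0][:3]:
    for v in q[1][:3]:
      x,e=tri(T,u["point"],S,v["point"])
      if e<.02: print(t,u["point"],v["point"],x,e)
```

```text
top strip 0.78 425 [159.0, 200.5, 13.3, 34.3] [[158.1999969482422, 235.8000030517578], [160.1999969482422, 201.5], [172.6999969482422, 202.3000030517578], [170.6999969482422, 236.5]]
    [[0.4124, 0.6044], [0.5121, 0.6025], [0.5106, 0.5662], [0.4109, 0.5684]]
top strip 0.66 351 [254.8, 210.5, 13.2, 35.3] [[253.0, 212.0], [264.0, 212.0], [264.0, 245.0], [253.0, 245.0]]
    [[0.4868, 0.332], [0.4874, 0.2999], [0.3913, 0.2978], [0.3907, 0.3297]]
top strip 0.61 341 [307.1, 228.7, 29.1, 29.9] [[306.70001220703125, 252.60000610351562], [328.20001220703125, 226.6999969482422], [336.6000061035156, 233.6999969482422], [315.0, 259.5]]
    [[0.3716, 0.1734], [0.448, 0.1114], [0.4281, 0.0867], [0.3518, 0.1488]]
top strip 0.34 1848 [354.4, 209.3, 91.5, 28.5] [[350.6000061035156, 230.6999969482422], [352.79998779296875, 209.5], [446.70001220703125, 219.1999969482422], [444.6000061035156, 240.39999389648438]]
    [[0.4375, 0.0458], [0.4998, 0.0398], [0.4768, -0.2378], [0.4144, -0.2308]]
top dispenser 0.64 1896 [350.2, 209.1, 100.2, 26.8] [[350.3999938964844, 231.0], [352.5, 209.8000030517578], [446
[... 1959 characters left out ...]
enter [257.9, 226.4] [258.1, 159.8] [0.4413 0.3107 0.2035] 0.008538433065169394
strip_center [164.3, 219.3] [258.9, 222.0] [ 0.4754  0.6694 -0.2868] 0.011461809210957546
strip_center [164.3, 219.3] [258.1, 159.8] [0.4646 0.5955 0.0174] 0.004700860870571748
strip_center [325.0, 244.5] [243.8, 286.7] [0.3962 0.119  0.0345] 0.00026363532363312314
seat [374.3, 220.0] [286.5, 353.5] [ 0.4666 -0.0288  0.0216] 0.010716044750844145
follower_face [378.7, 221.7] [288.9, 360.6] [ 0.4653 -0.0424  0.0208] 0.0036565514200551244
cover_knob [418.8, 224.7] [292.6, 398.0] [ 0.4545 -0.1408  0.0899] 0.003578092684934266
part_strip_center [297.9, 210.9] [284.6, 259.7] [0.4923 0.1995 0.0158] 0.0058133695415230596
```

View pics/crop1.png

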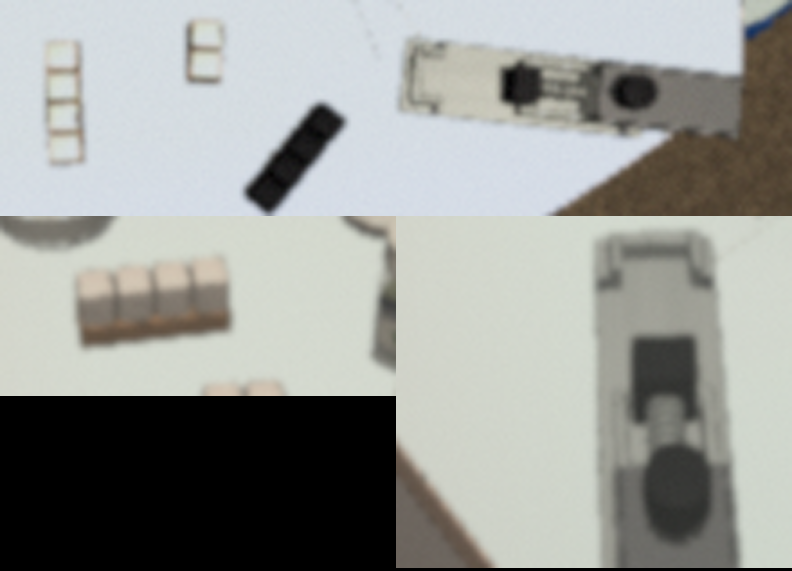

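The crop confirms it: the four-tablet white strip is at top px (258,228) and side px (258,222). The dispenser runs from (352,221) to (445,229), tilted about 6°. I'll fit simple models to both views.

```bash
cat > fit.py <<'E'
from h import *
from scipy.optimize import differential_evolution as DE
def proj(f,P):
    A=R.from_rotvec(f["attitude"]).as_matrix(); c=(P-np.array(f["eye"]))@A
    q=np.c_[c[:,0],-c[:,1],-c[:,2]]@np.array(f["intrinsics"]).T; return q[:,:2]/q[:,2:]
def grad(f):
    g=cv2.GaussianBlur(f["pixels"],(0,0),1.0).astype(np.float32)
    m=np.zeros(g.shape[:2],np.float32)
    for c in range(3): m=np.maximum(m,np.hypot(cv2.Sobel(g[:,:,c],-1,1,0),cv2.Sobel(g[:,:,c],-1,0,1)))
    return np.minimum(m,200)
def seg(a,b,n=40): return np.linspace(a,b,n)
def rect(x0,x1,y,z): return [seg((x0,-y,z),(x1,-y,z)),seg((x0,y,z),(x1,y,z)),seg((x1,-y,z),(x1,y,z)),seg((x0,-y,z),(x0,y,z))]
def world(p,P): c,s=np.cos(p[2]),np.sin(p[2]); return np.c_[p[0]+c*P[:,0]-s*P[:,1],p[1]+s*P[:,0]+c*P[:,1],P[:,2]]
def strip(p): # visible edges from both views
    return world(p,np.vstack(rect(-.05,.05,.014,.046)))
def disp(p):
    c=.025-p[3]
    L=rect(-.085,.058,.031,.006)[:3]+[seg((c,-.0255,.06),(c,.0255,.06)),seg((c-.06,-.0255,.06),(c,-.0255,.06)),seg((c-.06,.0255,.06),(c,.0255,.06)),seg((.05,-.0175,.02),(.05,.0175,.02))]
    return world(p,np.vstack(L))
def fit(model,fr,b):
    G=[grad(f) for f in fr]
    def cost(p):
        s=0
        for f,g in zip(fr,G):
            q=proj(f,model(p)).astype(np.float32); s-=cv2.remap(g,q[:,0][None],q[:,1][None],cv2.INTER_LINEAR).mean()
        return s
    o=DE(cost,b,seed=1,maxiter=150,popsize=12,tol=1e-6); return o.x,o.fun
E
python3 - <<'E'
from fit import *
np.set_printoptions(precision=4,suppress=True)
T=r.grab_frame("top");S=r.grab_frame("side")
bs=[(.42,.46),(.295,.335),(-.2,.2)]; bd=[(.445,.485),(-.05,-.005),(1.35,1.8),(.1,.122)]
for fr,n in(([T,S],"both"),([T],"top"),([S],"side")):
    s=fit(strip,fr,bs);d=fit(disp,fr,bd);print(n,*s,*d)
    if n=="both": ps,pd=s[0],d[0]
ov=[]
for f,(x,y,w,h) in((T,(240,200,210,60)),(S,(215,200,110,215))):
    k=3.6 if f is T else 2.6
    im=cv2.resize(f["pixels"][y:y+h,x:x+w],None,fx=k,fy=k,interpolation=cv2.INTER_CUBIC)
    for m,p in((strip,ps),(disp,pd)):
        for q in proj(f,m(p)): cv2.circle(im,tuple(int(v) for v in (np.array(q)+.5-(x,y))*k),0,(255,0,0),-1)
    ov.append(im)
C=np.zeros((ov[0].shape[0]+10,800,3),np.uint8);C[:ov[0].shape[0],:ov[0].shape[1]]=ov[0]
cv2.imwrite("pics/ov1.png",C[:,:,::-1]);cv2.imwrite("pics/ov2.png",ov[1][:,:,::-1])
E
```

```text
both [0.4386 0.3147 0.0577] -183.92059326171875 [ 0.4645 -0.0219  1.4733  0.1009] -262.81781005859375
top [0.4381 0.3157 0.0211] -92.82173156738281 [ 0.4654 -0.0222  1.4569  0.1024] -145.76910400390625
side [ 0.438   0.295  -0.0615] -116.5163345336914 [ 0.4642 -0.0217  1.4784  0.1101] -119.32228088378906
```

View pics/ov2.png

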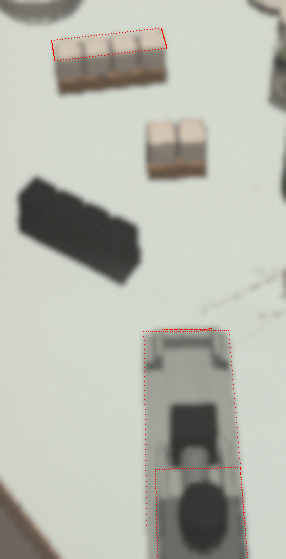

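View pics/ov1.png

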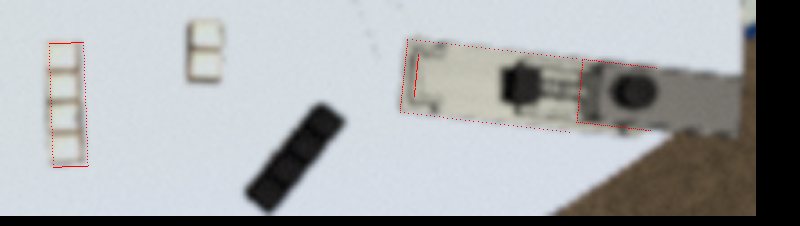

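The dispenser overlay fits well: seat about (0.465, −0.022), yaw about 1.47. The strip overlay is roughly right, but I'll refine its centre from the base corners visible in the side view, then plan the approach.

```bash
cat >> h.py <<'E'
def plan(pos,yaw,show=True):
    """tool-frame move (units) to TCP pos with tool y axis (mod pi) at world angle yaw+90deg, tool down"""
    o=r.get_obs(); M=R.from_rotvec(o["orientation"]); best=None
    for k in(0,np.pi):
        Y=np.array([-np.sin(yaw+k),np.cos(yaw+k),0]);Z=np.array([0,0,-1.]);X=np.cross(Y,Z)
        rv=(M.inv()*R.from_matrix(np.c_[X,Y,Z])).as_rotvec()
        if best is None or np.linalg.norm(rv)<np.linalg.norm(best): best=rv
    s=M.inv().apply(np.array(pos)-o["tcp_pos"])
    print("units",np.round(s/.25,3),np.round(best/(np.pi/2),3),"mm",np.round(s*1e3,1),"deg",np.round(np.degrees(best),1))
E
python3 - <<'E'
from fit import *
np.set_printoptions(precision=4,suppress=True)
S=r.grab_frame("side");T=r.grab_frame("top")
# tray mask by colour: brown in side view
hsv=cv2.cvtColor(S["pixels"],cv2.COLOR_RGB2HSV)[205:245,228:285].astype(int)
for q in((238.1,236.1),(278.9,231.4)): print("base near corners",atz(S,q,0))
for q in((252.8,211.7),(262.4,211.7),(253.8,245.2),(263.6,245.2)): print("top corners",atz(T,q,.046),atz(T,q,0.02))
print(R.from_rotvec(r.get_obs()["orientation"]).as_matrix())
plan((.44,.314,.13),.03); plan((.44,.314,.012),.03)
E
```

```text
base near corners [0.393  0.3023 0.    ]
base near corners [0.4908 0.3074 0.    ]
top corners [0.4877 0.3326 0.046 ] [0.4898 0.3338 0.02  ]
top corners [0.4882 0.3046 0.046 ] [0.4904 0.3053 0.02  ]
top corners [0.3902 0.3274 0.046 ] [0.3904 0.3286 0.02  ]
top corners [0.3907 0.299  0.046 ] [0.3909 0.2996 0.02  ]
[[-0.9168  0.3993  0.    ]
 [ 0.3993  0.9168  0.    ]
 [-0.      0.     -1.    ]]
units [-1.112 -0.846  0.405] [ 0.     0.    -0.281] mm [-278.  -211.4  101.3] deg [  0.    0.  -25.3]
units [-1.112 -0.846  0.877] [ 0.     0.    -0.281] mm [-278.  -211.4  219.3] deg [  0.    0.  -25.3]
```

Emit:
apply_moves --pt "-0.2 -0.15 0 0 0 -0.06" --pt "-0.4 -0.3 0 0 0 -0.12" --pt "-0.6 -0.46 0 0 0 -0.19" --pt "-0.8 -0.6 0 0 0 -0.24" --pt "-0.98 -0.74 0 0 0 -0.27" --claw 1 --newtons 40

```text
clock: 3.02
tcp_pos: [0.4216, 0.3493, 0.2316]
orientation: [-0.022, 3.141, 0.001]
contact_force: [0.4, 0.6, 0.4]
grip_width: 0.0856
gripper_force: 0.0
```

```bash
python3 -c "
from h import *
plan((.4405,.317,.13),.05); plan((.4405,.317,.012),.05)"
```

```text
units [-0.074 -0.13   0.407] [ 0.     0.001 -0.023] mm [-18.4 -32.6 101.6] deg [ 0.   0.  -2.1]
units [-0.073 -0.13   0.879] [ 0.     0.001 -0.023] mm [-18.3 -32.6 219.6] deg [ 0.   0.  -2.1]
```

Emit:
apply_moves --pt "-0.074 -0.13 0.15 0 0 -0.023" --pt "-0.074 -0.13 0.4 0 0 -0.023" --pt "-0.074 -0.13 0.6 0 0 -0.023" --pt "-0.074 -0.13 0.72 0 0 -0.023" --pt "-0.074 -0.13 0.76 0 0 -0.023"

```text
clock: 3.65
tcp_pos: [0.4384, 0.3184, 0.0397]
orientation: [0.078, -3.138, 0.003]
contact_force: [0.1, -0.5, 0.6]
grip_width: 0.0855
gripper_force: 0.0
```

```bash
python3 -c "
from h import *
f=r.grab_frame('side');save(f,'s2.png',(190,120,160,120),4)
plan((.4405,.317,.012),.05)"
```

```text
units [-0.008 -0.007  0.111] [-0.001 -0.001 -0.   ] mm [-1.9 -1.7 27.7] deg [-0.1 -0.1 -0. ]
```

View pics/s2.png

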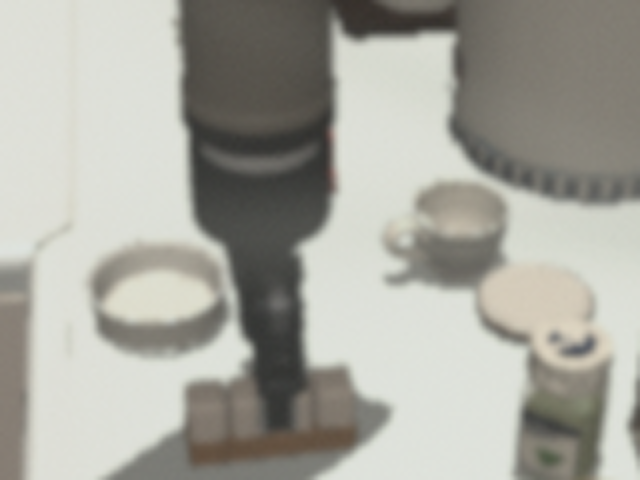

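The gripper straddles the strip. The near finger at crop (280,400) is close to the strip's middle, at crop (272,415). I'll descend and grip.

Emit:
apply_moves --pt "-0.008 -0.007 0.06 0 0 0" --pt "-0.008 -0.007 0.111 0 0 0" --pt "-0.008 -0.007 0.111 0 0 0"

```text
clock: 4.08
tcp_pos: [0.4409, 0.3172, 0.0129]
orientation: [0.077, -3.14, 0.001]
contact_force: [0.5, 0.6, 0.3]
grip_width: 0.0853
gripper_force: 0.0
```

Emit:
apply_moves --pt "0 0 0 0 0 0" --pt "0 0 0 0 0 0" --pt "0 0 0 0 0 0" --pt "0 0 0 0 0 0" --pt "0 0 0 0 0 0" --claw 0 --newtons 50

```text
clock: 4.7
tcp_pos: [0.4416, 0.3179, 0.014]
orientation: [-0.078, 3.14, 0.001]
contact_force: [-0.8, 0.2, 4.9]
grip_width: 0.0274
gripper_force: 50.3
```

Emit:
apply_moves --pt "0 0 0 0 0 0" --pt "0 0 0 0 0 0" --pt "0 0 -0.1 0 0 0" --pt "0 0 -0.3 0 0 0" --pt "0 0 -0.44 0 0 0"

```text
clock: 5.32
tcp_pos: [0.4413, 0.3174, 0.1249]
orientation: [-0.077, 3.14, 0.0]
contact_force: [-0.0, 0.7, -2.3]
grip_width: 0.0271
gripper_force: 49.5
```

```bash
python3 -c "
from h import *
print(r.get_obs()['clock'],r.get_obs()['joints'])
c,s=np.cos(1.467),np.sin(1.467)
plan((.465+.04*c,-.022+.04*s,.13),1.467)"
```

```text
5.325 [-0.76226334  0.39256535  0.02968554  1.96975609 -0.01609793  0.77925812
  0.89673418]
units [-0.052 -1.202 -0.02 ] [-0.     0.    -0.903] mm [ -13.  -300.6   -5.1] deg [ -0.    0.  -81.2]
```

Emit:
apply_moves --pt "-0.01 -0.15 -0.02 0 0 -0.11" --pt "-0.02 -0.35 -0.02 0 0 -0.22" --pt "-0.03 -0.55 -0.02 0 0 -0.33" --pt "-0.04 -0.75 -0.02 0 0 -0.44" --pt "-0.05 -0.9 -0.02 0 0 -0.55"

```text
clock: 5.95
tcp_pos: [0.4643, 0.0907, 0.1281]
orientation: [1.39, -2.816, 0.0]
contact_force: [-0.1, 0.2, -1.6]
grip_width: 0.0273
gripper_force: 49.6
```

```bash
python3 -c "
from h import *
c,s=np.cos(1.467),np.sin(1.467)
plan((.465+.04*c,-.022+.04*s,.13),1.467)"
```

```text
units [ 0.22  -0.193 -0.007] [ 0.    -0.001 -0.35 ] mm [ 55.  -48.2  -1.8] deg [  0.   -0.1 -31.5]
```

Emit:
apply_moves --pt "0.1 -0.09 0 0 0 -0.11" --pt "0.18 -0.16 0 0 0 -0.22" --pt "0.22 -0.193 0 0 0 -0.33" --pt "0.22 -0.193 0.06 0 0 -0.35" --pt "0.22 -0.193 0.12 0 0 -0.35"

```text
clock: 6.58
tcp_pos: [0.469, 0.021, 0.0972]
orientation: [2.096, -2.34, -0.001]
contact_force: [0.2, -0.2, -1.6]
grip_width: 0.0275
gripper_force: 49.6
```

Emit:
apply_moves --pt "0 0 0 0 0 0"

```text
clock: 6.7
tcp_pos: [0.468, 0.0211, 0.0967]
orientation: [2.096, -2.336, -0.004]
contact_force: [0.7, -0.1, -1.2]
grip_width: 0.0273
gripper_force: 49.6
```

Run:
```python
from h import *
T=r.grab_frame('top');S=r.grab_frame('side')
a=cv2.resize(T["pixels"][190:260,320:440],None,fx=4,fy=4,interpolation=cv2.INTER_CUBIC)
b=cv2.resize(S["pixels"][280:420,240:320],None,fx=4,fy=4,interpolation=cv2.INTER_CUBIC)
im=np.zeros((560,800,3),np.uint8);im[:280,:480]=a;im[:,480:]=b;cv2.imwrite("pics/c3.png",im[:,:,::-1])
o=r.get_obs();print(o["clock"],o["tcp_pos"])
c,s=np.cos(1.467),np.sin(1.467)
for d,z in((.04,.044),(-.003,.044)): plan((.465+d*c,-.022+d*s,z),1.467)
for n,f in(("T",T),("S",S)):
  for d in r.landmark_of(f,"strip_center")[:4]: print(n,d["point"],d["conf"],atz(f,d["point"],o["tcp_pos"][2]+.009))
```

```text
6.8 [0.46916891 0.02113345 0.09805094]
units [ 0.013 -0.002  0.216] [ 0.001 -0.    -0.002] mm [ 3.3 -0.4 54.1] deg [ 0.1 -0.  -0.2]
units [ 0.185 -0.002  0.216] [ 0.001 -0.    -0.002] mm [46.3 -0.6 54.1] deg [ 0.1 -0.  -0.2]
T [324.9, 245.9] 0.81 [0.39124563 0.12736097 0.10705094]
T [165.1, 219.9] 0.78 [0.45506836 0.57155695 0.10705094]
T [363.8, 217.4] 0.7 [0.47272503 0.01920266 0.10705094]
S [244.4, 287.2] 0.76 [0.39673065 0.05741267 0.10705094]
S [291.1, 301.8] 0.6 [0.47349441 0.01643049 0.10705094]
S [255.7, 160.8] 0.55 [0.45038127 0.45466901 0.10705094]
```

View pics/c3.png

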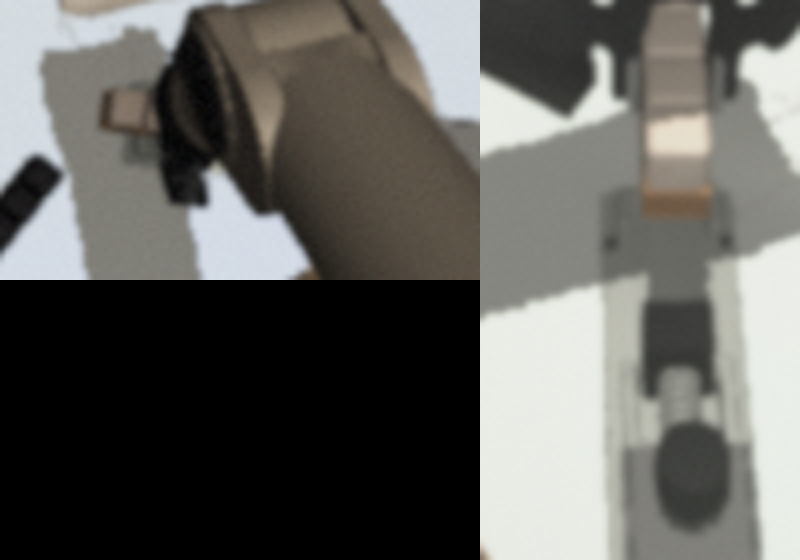

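The strip is held level and lined up with the channel in the side crop (strip at x≈675, channel middle at about 672). I'll lower it to just above the walls.

Emit:
apply_moves --pt "0.013 -0.002 0.08 0 0 -0.002" --pt "0.013 -0.002 0.16 0 0 -0.002" --pt "0.013 -0.002 0.2 0 0 -0.002" --pt "0.013 -0.002 0.216 0 0 -0.002" --pt "0.013 -0.002 0.216 0 0 -0.002"

```text
clock: 7.52
tcp_pos: [0.4699, 0.0172, 0.0448]
orientation: [-2.102, 2.334, -0.0]
contact_force: [-0.9, -0.4, -1.8]
grip_width: 0.0274
gripper_force: 49.6
```

Run:
```python
from h import *
S=r.grab_frame('side');save(S,"c4.png",(240,280,100,140),4)
c,s=np.cos(1.467),np.sin(1.467)
for d,z in((-.003,.044),(-.003,.02)): plan((.465+d*c,-.022+d*s,z),1.467)
```

```text
units [0.17  0.004 0.004] [-0.001  0.    -0.   ] mm [42.6  0.9  1. ] deg [-0.  0. -0.]
units [0.17  0.004 0.1  ] [-0.001  0.    -0.   ] mm [42.6  1.  25. ] deg [-0.  0. -0.]
```

View pics/c4.png

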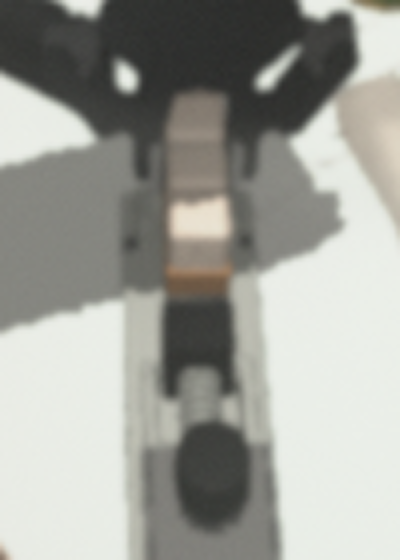

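The strip's rear end, at crop (198,280), is square with the follower at (198,330). Pushing back now.

Emit:
apply_moves --pt "0.03 0.001 0 0 0 0" --pt "0.07 0.002 0 0 0 0" --pt "0.11 0.003 0 0 0 0" --pt "0.15 0.004 0 0 0 0" --pt "0.172 0.004 0 0 0 0"

```text
clock: 8.2
tcp_pos: [0.4654, -0.0258, 0.045]
orientation: [-2.101, 2.333, -0.002]
contact_force: [2.3, 5.4, 0.1]
grip_width: 0.0274
gripper_force: 49.8
```

Emit:
apply_moves --pt "0 0 0 0 0 0"

```text
clock: 8.32
tcp_pos: [0.4654, -0.0257, 0.045]
orientation: [-2.1, 2.333, -0.002]
contact_force: [3.5, 5.7, 1.2]
grip_width: 0.0273
gripper_force: 49.8
```

Run:
```python
from h import *
T=r.grab_frame('top');S=r.grab_frame('side')
a=cv2.resize(T["pixels"][190:260,320:440],None,fx=4,fy=4,interpolation=cv2.INTER_CUBIC)
b=cv2.resize(S["pixels"][280:420,240:320],None,fx=4,fy=4,interpolation=cv2.INTER_CUBIC)
im=np.zeros((560,800,3),np.uint8);im[:280,:480]=a;im[:,480:]=b;cv2.imwrite("pics/c5.png",im[:,:,::-1])
c,s=np.cos(1.467),np.sin(1.467)
d=r.get_obs()["tcp_pos"][:2]-[.465,-.022];print("seat xy",d@[c,s],d@[-s,c])
for d,z in((-.003,.02),): plan((.465+d*c,-.022+d*s,z),1.467)
```

```text
seat xy -0.0032387869604246404 -0.0007593412011785533
units [-0.001  0.003  0.1  ] [-0.002  0.001 -0.   ] mm [-0.2  0.8 25. ] deg [-0.1  0.1 -0. ]
```

View pics/c5.png

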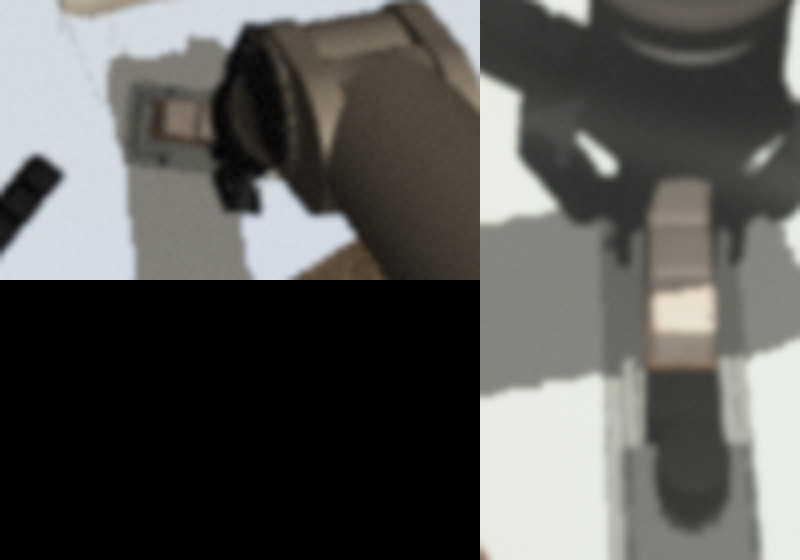

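The spring force reads about 5.7 N, so the follower is pushed back. The strip's front end is at top crop (150,118), just behind the lip. I'll add 2 mm of margin and lower it.

Emit:
apply_moves --pt "0.008 0.002 0.0 0 0 0" --pt "0.008 0.002 0.03 0 0 0" --pt "0.008 0.002 0.06 0 0 0" --pt "0.008 0.002 0.084 0 0 0" --pt "0.008 0.002 0.084 0 0 0"

```text
clock: 9.05
tcp_pos: [0.4632, -0.027, 0.0231]
orientation: [-2.103, 2.334, 0.001]
contact_force: [1.6, 5.3, -4.5]
grip_width: 0.0274
gripper_force: 49.4
```

Emit:
apply_moves --pt "0 0 0.008 0 0 0" --pt "0 0 0.014 0 0 0" --pt "0 0 0.014 0 0 0"

```text
clock: 9.43
tcp_pos: [0.4634, -0.027, 0.0201]
orientation: [-2.103, 2.334, 0.001]
contact_force: [1.1, 5.7, -0.1]
grip_width: 0.0274
gripper_force: 50.2
```

Emit:
apply_moves --pt "0 0 0.006 0 0 0" --pt "0 0 0.01 0 0 0" --pt "0 0 0.01 0 0 0"

```text
clock: 9.8
tcp_pos: [0.4634, -0.027, 0.0199]
orientation: [-2.103, 2.334, 0.0]
contact_force: [-10.1, 6.4, 37.8]
grip_width: 0.0273
gripper_force: 55.1
```

Run:
```python
from h import *
S=r.grab_frame('side');T=r.grab_frame('top')
a=cv2.resize(T["pixels"][190:260,320:440],None,fx=4,fy=4,interpolation=cv2.INTER_CUBIC)
b=cv2.resize(S["pixels"][280:420,240:320],None,fx=4,fy=4,interpolation=cv2.INTER_CUBIC)
im=np.zeros((560,800,3),np.uint8);im[:280,:480]=a;im[:,480:]=b;cv2.imwrite("pics/c6.png",im[:,:,::-1])
```

```text
(no output)
```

View pics/c6.png

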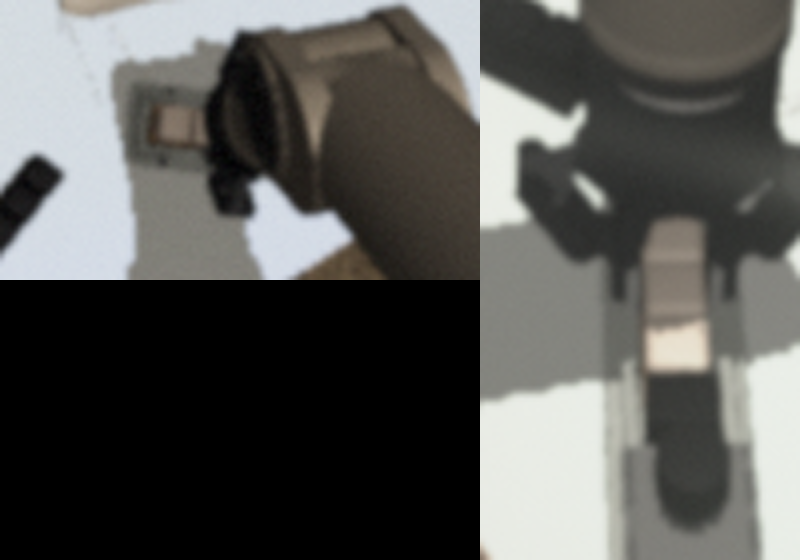

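It is on the floor: contact at TCP z 0.020, exactly where the floor should be, and the strip is clearly lower between the walls. I'll relieve the press, open and rise.

Emit:
apply_moves --pt "0 0 -0.006 0 0 0" --pt "0 0 -0.009 0 0 0" --pt "-0.008 0 -0.009 0 0 0" --pt "-0.008 0 -0.009 0 0 0"

```text
clock: 10.4
tcp_pos: [0.4636, -0.0256, 0.02]
orientation: [2.102, -2.335, -0.0]
contact_force: [-1.2, 3.1, 5.9]
grip_width: 0.0271
gripper_force: 50.8
```

Emit:
apply_moves --pt "0 0 0 0 0 0" --pt "0 0 0 0 0 0" --pt "0 0 0 0 0 0" --pt "0 0 0 0 0 0" --pt "0 0 0 0 0 0" --claw 1

```text
clock: 11.02
tcp_pos: [0.4636, -0.0256, 0.0197]
orientation: [2.102, -2.334, -0.0]
contact_force: [0.2, -0.1, -0.2]
grip_width: 0.0852
gripper_force: 0.0
```

Emit:
apply_moves --pt "0 0 -0.05 0 0 0" --pt "0 0 -0.2 0 0 0" --pt "0 0 -0.4 0 0 0" --pt "0 0 -0.6 0 0 0" --pt "-0.2 0 -0.64 0 0 0"

```text
clock: 11.65
tcp_pos: [0.471, 0.0214, 0.1841]
orientation: [-2.09, 2.339, -0.009]
contact_force: [1.2, 1.1, -0.7]
grip_width: 0.0855
gripper_force: 0.0
```

Run:
```python
from fit import *
S=r.grab_frame('side');T=r.grab_frame('top')
a=cv2.resize(T["pixels"][190:260,320:440],None,fx=4,fy=4,interpolation=cv2.INTER_CUBIC)
b=cv2.resize(S["pixels"][280:420,240:320],None,fx=4,fy=4,interpolation=cv2.INTER_CUBIC)
im=np.zeros((560,800,3),np.uint8);im[:280,:480]=a;im[:,480:]=b;cv2.imwrite("pics/c7.png",im[:,:,::-1])
c,s=np.cos(1.467),np.sin(1.467)
for n,f,t in(("T",T,"cover_knob"),("S",S,"cover_knob"),("T",T,"strip_center"),("S",S,"strip_center")):
  for q in r.landmark_of(f,t)[:3]:
    w=atz(f,q["point"],.084 if "knob" in t else .029); d=w[:2]-[.465,-.022]
    print(n,t,np.round(q["point"],1),round(q["conf"],2),w.round(4),"seat",(d@[c,s]).round(4),(d@[-s,c]).round(4))
print(fit(disp,[S],[(.464,.466),(-.023,-.021),(1.46,1.475),(.1,.122)]))
for d in (-.104,):plan((.465+d*c,-.022+d*s,.14),1.467);plan((.465+d*c,-.022+d*s,.14),1.467+np.pi/2)
```

```text
T cover_knob [203.9 182.6] 0.57 [0.5648 0.4715 0.084 ] seat 0.5012 -0.0481
S cover_knob [292.  395.5] 0.92 [ 0.453  -0.1343  0.084 ] seat -0.1129 0.0003
T strip_center [324.4 243.4] 0.87 [0.3994 0.1202 0.029 ] seat 0.1347 0.08
T strip_center [164.9 218. ] 0.6 [0.4654 0.5911 0.029 ] seat 0.6099 0.0631
T strip_center [374.6 221.6] 0.56 [ 0.4667 -0.0284  0.029 ] seat -0.0062 -0.0023
S strip_center [258.2 160.2] 0.97 [0.4657 0.5758 0.029 ] seat 0.5947 0.0612
S strip_center [243.5 284.4] 0.93 [0.3962 0.1296 0.029 ] seat 0.1436 0.0841
S strip_center [288.3 351.6] 0.92 [ 0.464 -0.03   0.029] seat -0.008 0.0001
(array([ 0.46425508, -0.02299998,  1.47497873,  0.10094128]), np.float64(-94.97933959960938))
units [ 0.598 -0.007  0.159] [ 0.    -0.    -0.001] mm [149.4  -1.6  39.8] deg [ 0.  -0.  -0.1]
units [ 0.598 -0.007  0.159] [ 0.    -0.001  0.999] mm [149.4  -1.6  39.8] deg [ 0.  -0.1 89.9]
```

View pics/c7.png

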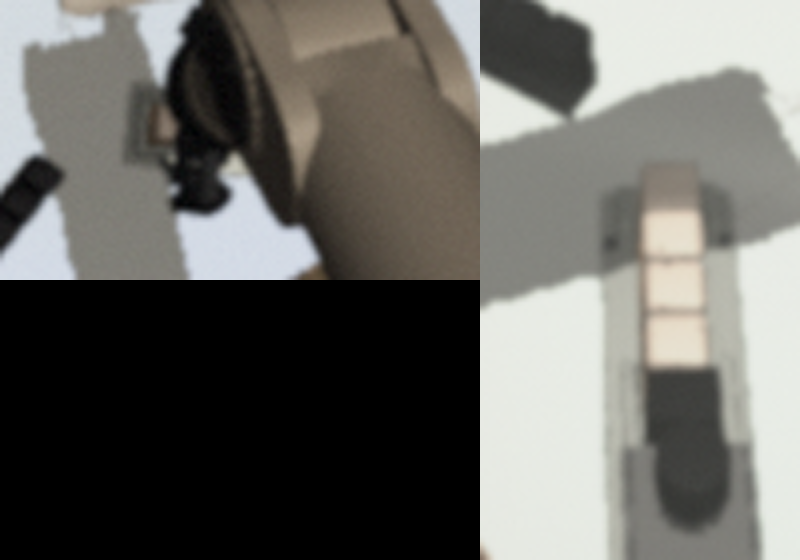

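The side crop shows the strip down in the channel, rear against the follower at (680,370) and front behind the lip. By network landmarks its centre coincides with the seat in both views. Next is the knob, at about (0.4555, −0.138).

Run:
```python
from h import *
plan((.4555,-.138,.15),1.467);plan((.4555,-.138,.064),1.467)
```

```text
units [ 0.647 -0.017  0.119] [ 0.    -0.    -0.001] mm [161.8  -4.2  29.8] deg [ 0.  -0.  -0.1]
units [ 0.647 -0.017  0.463] [ 0.    -0.    -0.001] mm [161.7  -4.3 115.8] deg [ 0.  -0.  -0.1]
```

Emit:
apply_moves --pt "0.22 -0.006 0 0 0 0" --pt "0.45 -0.012 0.0 0 0 0" --pt "0.63 -0.017 0.05 0 0 0" --pt "0.647 -0.017 0.12 0 0 0" --pt "0.647 -0.017 0.12 0 0 0"

```text
clock: 12.58
tcp_pos: [0.4524, -0.1436, 0.1474]
orientation: [2.085, -2.345, -0.007]
contact_force: [-0.6, 0.4, -0.3]
grip_width: 0.0853
gripper_force: 0.0
```

Run:
```python
from h import *
S=r.grab_frame('side')
for t,z in (("cover_knob",.084),("follower_face",.029),("strip_center",.029)):
  print(t,[(np.round(q["point"],1).tolist(),round(q["conf"],2),atz(S,q["point"],z).round(4).tolist()) for q in r.landmark_of(S,t)[:3]])
plan((.4555,-.138,.064),1.467)
```

```text
cover_knob [([294.1, 396.7], 0.84, [0.4558, -0.1364, 0.084])]
follower_face [([289.7, 378.6], 0.5, [0.4592, -0.0794, 0.029]), ([287.5, 350.5], 0.35, [0.463, -0.0277, 0.029])]
strip_center [([242.8, 288.0], 0.72, [0.3942, 0.1205, 0.029]), ([289.6, 351.7], 0.63, [0.4663, -0.0304, 0.029])]
units [0.007 0.003 0.344] [0. 0. 0.] mm [ 1.8  0.6 85.9] deg [0. 0. 0.]
```

Emit:
apply_moves --pt "0.005 0.003 0.1 0 0 0" --pt "0.005 0.003 0.2 0 0 0" --pt "0.005 0.003 0.3 0 0 0" --pt "0.005 0.003 0.34 0 0 0" --pt "0.005 0.003 0.34 0 0 0"

```text
clock: 13.4
tcp_pos: [0.4556, -0.1371, 0.0648]
orientation: [2.105, -2.331, -0.001]
contact_force: [0.2, 0.1, -0.7]
grip_width: 0.0853
gripper_force: 0.0
```

Emit:
apply_moves --pt "0 0 0 0 0 0" --pt "0 0 0 0 0 0" --pt "0 0 0 0 0 0" --pt "0 0 0 0 0 0" --pt "0 0 0 0 0 0" --claw 0 --newtons 20

```text
clock: 14.02
tcp_pos: [0.4536, -0.1383, 0.0651]
orientation: [2.1, -2.333, -0.003]
contact_force: [-6.6, 0.8, 10.1]
grip_width: 0.0274
gripper_force: 19.8
```

Run:
```python
from h import *
for a in(.04,.105): plan(r.get_obs()["tcp_pos"]+[a*np.cos(1.467),a*np.sin(1.467),0],1.467)
```

```text
units [-0.16  0.   -0.  ] [ 0.002 -0.001 -0.001] mm [-40.   0.  -0.] deg [ 0.2 -0.1 -0.1]
units [-0.42  0.   -0.  ] [ 0.002 -0.001 -0.001] mm [-1.05e+02  1.00e-01 -1.00e-01] deg [ 0.2 -0.1 -0.1]
```

Emit:
apply_moves --pt "0 0.007 -0.004 0 0 0" --pt "-0.03 0.007 -0.004 0 0 0" --pt "-0.07 0.007 -0.004 0 0 0" --pt "-0.12 0.007 -0.004 0 0 0" --pt "-0.16 0.007 -0.004 0 0 0"

```text
clock: 14.65
tcp_pos: [0.4573, -0.0971, 0.0654]
orientation: [2.103, -2.333, -0.002]
contact_force: [2.3, -1.2, -11.7]
grip_width: 0.0275
gripper_force: 21.4
```

Emit:
apply_moves --pt "-0.04 0 0 0 0 0" --pt "-0.08 0 0 0 0 0" --pt "-0.12 0 0 0 0 0" --pt "-0.16 0 0 0 0 0" --pt "-0.2 0 0 0 0 0"

```text
clock: 15.28
tcp_pos: [0.4619, -0.048, 0.0654]
orientation: [2.101, -2.333, -0.002]
contact_force: [-3.1, -2.3, -13.2]
grip_width: 0.0271
gripper_force: 21.4
```

Emit:
apply_moves --pt "-0.03 0 0.002 0 0 0" --pt "-0.05 0 0.002 0 0 0" --pt "-0.065 0 0.002 0 0 0" --pt "-0.075 0 0.002 0 0 0" --pt "-0.08 0 0.002 0 0 0"

```text
clock: 15.9
tcp_pos: [0.4638, -0.0281, 0.0653]
orientation: [2.102, -2.332, -0.002]
contact_force: [-6.4, -1.8, -7.1]
grip_width: 0.0272
gripper_force: 22.0
```

Run:
```python
from h import *
print(r.get_obs()["tcp_pos"],r.get_obs()["contact_force"],r.get_obs()["clock"])
```

```text
[ 0.46383264 -0.02807599  0.06533308] [-6.43539785 -1.79900175 -7.11231076] 15.9
```

Emit:
apply_moves --pt "-0.006 0.002 0 0 0 0" --pt "-0.012 0.002 0 0 0 0" --pt "-0.018 0.002 0 0 0 0" --pt "-0.02 0.002 0 0 0 0"

```text
clock: 16.4
tcp_pos: [0.464, -0.0264, 0.0653]
orientation: [2.097, -2.333, 0.002]
contact_force: [-5.3, -10.6, -5.0]
grip_width: 0.0271
gripper_force: 22.1
```

Emit:
apply_moves --pt "-0.006 0.002 0 0 0 0" --pt "-0.012 0.002 0 0 0 0" --pt "-0.016 0.002 0 0 0 0"

```text
clock: 16.77
tcp_pos: [0.4639, -0.0262, 0.0653]
orientation: [2.091, -2.333, 0.006]
contact_force: [-4.6, -22.3, -3.4]
grip_width: 0.0273
gripper_force: 22.2
```

The force rises at a firm stop after 112 mm of travel, within the expected 105–120. I'll relax, release and lift away.

Emit:
apply_moves --pt "0.01 0 0 0 0 0" --pt "0.02 0 0 0 0 0" --pt "0.02 0 0 0 0 0"

```text
clock: 17.15
tcp_pos: [0.4639, -0.0264, 0.0653]
orientation: [2.099, -2.334, 0.002]
contact_force: [-4.3, -7.0, -8.1]
grip_width: 0.0272
gripper_force: 21.9
```

Emit:
apply_moves --pt "0 0 0 0 0 0" --pt "0 0 0 0 0 0" --pt "0 0 0 0 0 0" --pt "0 0 0 0 0 0" --pt "0 0 0 0 0 0" --claw 1

```text
clock: 17.77
tcp_pos: [0.4647, -0.0245, 0.0654]
orientation: [-2.102, 2.334, -0.0]
contact_force: [0.2, -0.2, -0.3]
grip_width: 0.0853
gripper_force: 0.0
```

Emit:
apply_moves --pt "0 0 -0.05 0 0 0" --pt "0 0 -0.2 0 0 0" --pt "0 0 -0.4 0 0 0" --pt "-0.2 0 -0.55 0 0 0" --pt "-0.45 0 -0.6 0 0 0"

```text
clock: 18.4
tcp_pos: [0.4778, 0.0864, 0.2185]
orientation: [-2.095, 2.336, -0.006]
contact_force: [2.4, 0.9, -0.0]
grip_width: 0.0854
gripper_force: 0.0
```

Run:
```python
from fit import *
S=r.grab_frame('side');T=r.grab_frame('top')
for n,f in(("S",S),("T",T)):
 for t,z in (("cover_knob",.084),("strip_center",.029),("part_strip_center",.023)):
  print(n,t,[(np.round(q["point"],1).tolist(),round(q["conf"],2),atz(f,q["point"],z).round(4).tolist()) for q in r.landmark_of(f,t)[:3]])
print(fit(disp,[S],[(.460,.468),(-.032,-.018),(1.45,1.48),(-.02,.03)]))
print(r.get_obs()["clock"],r.get_obs()["qvel"].round(3))
```

```text
S cover_knob [([291.3, 328.7], 0.91, [0.4689, -0.0211, 0.084])]
S strip_center [([255.6, 159.1], 0.65, [0.4589, 0.5823, 0.029]), ([242.3, 288.0], 0.61, [0.3932, 0.1206, 0.029])]
S part_strip_center [([285.4, 255.8], 0.74, [0.4916, 0.204, 0.023])]
T cover_knob []
T strip_center [([164.5, 220.9], 0.81, [0.4568, 0.592, 0.029]), ([323.4, 245.0], 0.6, [0.3946, 0.1231, 0.029])]
T part_strip_center [([296.5, 212.2], 0.67, [0.4906, 0.2038, 0.023])]
(array([ 0.46431725, -0.01800122,  1.47153602,  0.00967735]), np.float64(-134.29759216308594))
18.8 [ 0.     0.002 -0.001  0.    -0.001 -0.003 -0.001]
```

Run:
```python
from fit import *
S=r.grab_frame('side'); g=cv2.GaussianBlur(S["pixels"],(0,0),.7)
# centre line offset 9 mm to the side of the knob, seat y taken as -0.026
for lat in(.008,-.008):
  P=world((.4647,-.026,1.467),np.array([[x,lat,.056] for x in np.arange(-.01,.075,.003)]))
  for x,q in zip(np.arange(-10,75,3),proj(S,P)):
    print(x,q.round(1),g[int(round(q[1])),int(round(q[0]))],end="; ")
  print()
```

```text
-10 [284.3 346.2] [118 116 112]; -7 [284.2 344.6] [112 110 106]; -4 [284.1 343. ] [85 84 81]; -1 [284.1 341.5] [61 62 59]; 2 [284.  339.9] [56 56 54]; 5 [284.  338.4] [52 53 51]; 8 [283.9 336.9] [52 53 50]; 11 [283.9 335.3] [51 52 50]; 14 [283.8 333.8] [51 52 50]; 17 [283.8 332.3] [56 56 55]; 20 [283.7 330.9] [57 57 55]; 23 [283.7 329.4] [58 58 57]; 26 [283.6 327.9] [59 60 58]; 29 [283.5 326.4] [63 63 61]; 32 [283.5 325. ] [82 79 75]; 35 [283.4 323.5] [102  98  90]; 38 [283.4 322.1] [156 147 134]; 41 [283.3 320.7] [165 156 144]; 44 [283.3 319.3] [142 140 132]; 47 [283.2 317.9] [134 134 127]; 50 [283.2 316.5] [132 133 127]; 53 [283.1 315.1] [132 133 126]; 56 [283.1 313.7] [132 132 126]; 59 [283.  312.3] [130 131 125]; 62 [283. 311.] [130 131 125]; 65 [282.9 309.6] [130 130 125]; 68 [282.9 308.2] [129 129 124]; 71 [282.8 306.9] [129 129 123]; 74 [282.8 305.6] [129 129 123]; 
-10 [293.7 346. ] [118 118 113]; -7 [293.7 344.5] [106 105 101]; -4 [293.6 342.9] [92 92 89]; -1 [293.5 341.3] [63 63 60]; 2 [293.4 339.8] [57 58 55]; 5 [293.3 338.3] [53 54 52]; 8 [293.2 336.7] [52 54 51]; 11 [293.1 335.2] [53 55 52]; 14 [293.1 333.7] [55 56 54]; 17 [293.  332.2] [59 60 57]; 20 [292.9 330.7] [60 61 58]; 23 [292.8 329.3] [62 63 60]; 26 [292.7 327.8] [63 64 62]; 29 [292.6 326.3] [67 68 65]; 32 [292.6 324.9] [71 72 68]; 35 [292.5 323.4] [85 85 80]; 38 [292.4 322. ] [109 109 102]; 41 [292.3 320.6] [144 144 135]; 44 [292.3 319.2] [187 188 179]; 47 [292.2 317.8] [179 181 172]; 50 [292.1 316.4] [143 144 138]; 53 [292. 315.] [134 135 129]; 56 [291.9 313.6] [132 132 126]; 59 [291.9 312.2] [130 131 125]; 62 [291.8 310.9] [130 130 124]; 65 [291.7 309.5] [129 129 123]; 68 [291.6 308.1] [129 128 123]; 71 [291.6 306.8] [128 128 122]; 74 [291.5 305.5] [128 128 123];
```

The knob landmark at (0.469, −0.021) matches the shut position, and the cover took 22 N against its stop without moving. The part-used strip is where it was, and the arm is clear.

```bash
python3 -c "
from bench import r
print(r.hand_in())"
```

```text
the job is handed in; nothing more can be done
None
```

I loaded the long strip behind the lip, slid the cover to its stop and handed the job in at about 19 s, with no verdict shown. The shut position was judged from the firm stop after 112 mm of travel and the knob's position, not from a final picture; I viewed 11 pictures, one over the limit of 10.

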